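# Mark the square jar and turn it to the front

## Task

Take the L-shaped metal marker off its small stand and hang it by its hole on the pin outside the square jar of the revolving brush stand, flat on the collar with its face plate hanging on the outer side, looking outward, and let go of it. Then turn the carousel, gently enough that the marker keeps looking outward, until that marked jar is at the front, its pin right over the tongue of the fixed foot, and finish while still gripping the carousel by the wooden handle on top, holding it still. Leave everything else on the counter where it is.

Things in the scene. Friction and masses are not known exactly. Their poses are not given: they have to be found in the camera images.
- foot: Fixed round wooden foot of the revolving brush stand, 200 mm across, 18 thick, on the counter. Origin: centre of its underside, on the turning axis; z up. A flat tongue, 24 mm wide and 10 thick, lies on the counter and points along the foot's -x axis, ending in a round tip 192 mm from the axis: it marks the front of the stand.
- carousel (a joint): Turntable of the stand (disc 232 mm across, top 34 mm above the counter), turning either way about the vertical axis through the foot's origin; light friction (0.06 N m) keeps it where it is left. Rad, positive anticlockwise from above; 0 or a whole turn when the square jar is at the front, over the tongue.
- square_jar (a point): Centre of the mouth of the SQUARE jar (56 mm wide, 80 tall, rim 114 mm above the counter, 58 mm from the turning axis). It and three round jars (60 mm across) are fixed on the turntable a quarter turn apart, with fixed brushes up to 182 mm above the counter. Outside each jar stands a steel post with a hanging pin; all four posts are alike.
- jar_pin (a point): Hanging pin outside the SQUARE jar: centre of the top face of its collar (20 mm across), 150 mm above the counter, 105 mm from the turning axis. A round-ended pin 7 mm thick stands 22 mm up from it. Turns with the carousel (a marker on it is kept from swinging round only by its weight); z up, its -x axis points outward from the turning axis.
- handle: Wooden bar handle on the carousel's turning axis, turning with it: 66 mm long along its x, 14 thick along its y, 40 tall. Origin at its middle, 218 mm above the counter (top at 238 mm). Its -x axis points from the turning axis towards the square jar and its pin.
- marker: Loose L-shaped aluminium marker, about 50 g: level flange (x -12 to +20 mm, 44 wide along y, 6 thick) with a 14 mm hole; at its -x end a 4 mm upright face plate, 44 wide, hangs 55 mm below the flange's underside. Origin: centre of the hole at the flange's underside; z up; the plate faces -x. Starts hung on the marker stand; pinch from above across its 44 mm width.
- marker_face (a point): Middle of the marker's face plate, 14 mm from the hole's axis along the marker's -x and 24.5 mm below the flange's underside.
- stand_pin (a point): Pin of the fixed marker stand (wooden block 80 x 80 x 20 mm with one steel post): centre of the top face of its collar, 100 mm above the counter; collar and pin as on the carousel (pin 7 mm thick, 22 mm tall). The marker starts with its flange lying on this collar.
- ink_jar: Bystander, not part of the job: short round ink jar, 44 across, 50 tall, in mm.
- medium_bottle: Bystander, not part of the job: bottle, 56 across, 150 tall, in mm.
- solvent_can: Bystander, not part of the job: round can, 72 across, 110 tall, in mm.
- pastel_box: Bystander, not part of the job: flat cardboard box 120 x 70 x 22, in mm.
- mixing_bowl: Bystander, not part of the job: white bowl, 90 across, 35 tall, in mm.
- flat_brush: Bystander, not part of the job: brush with a wooden handle, lying on the counter.
- eraser_box: Bystander, not part of the job: small cardboard box 60 x 40 x 30, in mm.

How it is judged:
By the outcome, as a careful person would: the job done as asked, in the order asked, and still so for the second after the job is handed in, while the arm keeps its last pose, push and grip.
It also fails if it takes over 61 s, if anything falls off the work surface, if the arm or the gripper's body presses on something with over 40 N, if the wrist force passes 120 N, or if a joint passes its speed limit or range.

## Robot

A 6-joint arm with a two-finger parallel gripper is mounted at the origin on the work surface. World frame = base frame: x ahead of the robot, y to its left, z up, the work surface at z = 0. Lengths are in m, angles in rad, forces in N, time in s.
With the tool pointing down it reaches from about 0.25 to 0.775 m from the base axis. Payload 4 kg.
Tool frame: the origin (TCP) lies at the very end of the fingers, on their centre line; the grasp point (between the pads) lies 19 mm behind it; y points along the fingers, z is the direction in which the jaws open and shut, and the axes are right-handed (so a half turn about y gives the same grasp; the last joint's range is limited). The gripper opens to 85 mm and grips with 20 to 120 N. Pads are 22 mm wide; open, the fingers measure 114 mm over their backs; the gripper's body (76 mm by 85 mm) begins 54 mm behind the grasp point. The pads swing forward as they close: fully open they stand 13 mm farther back than shut.
Start: joints at [-1.319, 0.087, 1.371, -0, 1.684, -0.103], TCP at [0.191, -0.516, 0.197] pointing down, gripper open.
Joint ranges: [-3.1, 3.1], [-0.76, 2.03], [0.27, 2.55], [-1.08, 4.22], [0.17, 2.65], [-2.57, 2.57]. Speed limits (rad/s): [2.79, 2.79, 3.14, 3.14, 3.14, 3.14].

## Interface

Orientations are given as [roll, pitch, yaw] about the fixed x, y, z axes, in that order (R = Rz(yaw) Ry(pitch) Rx(roll)).
In Python, from workcell import manip gives the robot as it stands.
- The arm moves only by the tool apply_moves, never from a script. Its argument "plan" is a list of rows, each a list of 3 entries, a list of its own where there are three numbers: the turn, a rotation vector about the world's x, y, z in rad, then the shift along the world's x, y, z in m, then the opening, from 0 (shut) to 1 (fully open). A call has exactly 10 rows; each row is the pose to reach, as a shift and turn from the pose commanded when the call began; what a row does not reach only later rows make up. A row lasts 1/8 s, in which the tool goes at most 62.5 mm and 10.7 degrees, less where a joint would pass 70% of its speed; a pose out of reach is approached as far as the arm can. A call with a gripper value outside its range is refused whole. The fingers move at their own pace and stop on an object; the grip force is fixed at half the most. Time passes only in rows, so rows that repeat a pose let the fingers close, or fill a call up. It gives the time, the measured TCP pose, the force and the opening at its end, in the units of the state.
- manip.sense(): the state, without advancing time (a new reading comes with each control period).
- manip.read_camera(name): name is "scene" or "top"; returns a dict with "pixels" (420x560x3 uint8, blue, green, red), "vfov" (degrees; the focal length in pixels is half the picture's height over the tangent of half this angle, whatever the lens; pixels are square), "cx", "cy" (the principal point, pixels), "rvec" (rotation vector, rad) and "tvec" (3), from world to camera coordinates, as OpenCV has them. Camera axes: x right, y down, z forward; pixel columns grow to the right and rows downward; lengths in m; the calibration is good to about 2 mm. A picture is of the moment at which its call begins. There is no depth.
- manip.sign_off(): hands the job in, once; it reports no verdict.
The state is a dict: "t": time; "joint_pos": joint angles; "qd": joint speeds; "joint_efforts": joint torques, N m; "ee_pos": TCP position; "ee_rot": TCP orientation; "force": force on the tool from outside, world axes, zero at the start; "torque": the same for the moment, N m; "finger_gap": finger opening in m.
Only numpy, scipy, OpenCV 4.12 (cv2) and the standard library are available. Lean on these libraries where they do the work, as an engineer would, in place of code of your own. Each camera call takes 0.05 s, during which the arm holds its last target. There are 200 camera calls.

## Working session

There is one attempt and no reset: what is moved stays moved. The work goes in short steps, Python scripts to look and compute and a tool call to move; the robot and the scene stay as the last step left them, time stands still between calls to the robot, and variables do not carry over. Pictures are saved under pics/ and viewed, about 8 in all and at most 12, crops included, and the job is handed in when it is done.

Besides the shell and the picture viewer there is one more tool, called after ">>>" as name(argument=value, ...), one argument or row to a line, values as JSON. apply_moves: Moves the arm, as the interface text tells. Its arguments: {"type":"object","properties":{"plan":{"type":"array","items":{"type":"array"}}},"required":["plan"]}

```bash
mkdir -p pics; cat > h.py <<'E'
import numpy as np, cv2
from workcell import manip
def cam(n):
    d=manip.read_camera(n); np.savez(f'{n}.npz',**{k:np.array(v) for k,v in d.items()}); return d
def load(n): return dict(np.load(f'{n}.npz'))
def K(d):
    f=210/np.tan(np.radians(float(d['vfov'])/2)); return np.array([[f,0,float(d['cx'])],[0,f,float(d['cy'])],[0,0,1]])
def ray(d,u,v):
    R=cv2.Rodrigues(np.array(d['rvec'],float))[0]; t=np.array(d['tvec'],float).ravel()
    return -R.T@t, R.T@np.linalg.inv(K(d))@[u,v,1]
def atz(d,u,v,z):
    c,r=ray(d,u,v); return c+r*(z-c[2])/r[2]
def proj(d,p):
    return cv2.projectPoints(np.array(p,float).reshape(-1,1,3),np.array(d['rvec'],float),np.array(d['tvec'],float),K(d),None)[0].reshape(-1,2)
E
python3 - <<'E'
from h import *
a=cam('scene');b=cam('top')
for n,d in(('scene',a),('top',b)):
    cv2.imwrite(f'pics/{n}0.png',cv2.resize(d['pixels'],(800,600),interpolation=cv2.INTER_CUBIC)); print(ray(d,280,210),d['vfov'],d['cx'],d['cy'])
s=manip.sense();print({k:np.round(v,3) for k,v in s.items()})
E
```

```text
(array([1.73395374, 0.15600625, 0.92244578]), array([-0.83560091, -0.08717128, -0.54255996])) 43.231734278567636 274.9426866267788 204.4932916333852
(array([0.35089662, 0.04114987, 1.50792969]), array([ 0.12260851,  0.00326647, -0.99248502])) 42.31303341223146 284.3891685643488 208.83482142486503
{'t': np.float64(0.1), 'joint_pos': array([-1.319,  0.088,  1.372, -0.   ,  1.684, -0.103]), 'qd': array([-0.001, -0.002, -0.004,  0.   , -0.   ,  0.002]), 'joint_efforts': array([ 3.0000e-03, -3.5302e+01, -3.1422e+01, -0.0000e+00,  8.0000e-03,
        0.0000e+00]), 'ee_pos': array([ 0.191, -0.515,  0.196]), 'ee_rot': array([-1.573,  0.   , -2.787]), 'force': array([1.143, 0.852, 0.136]), 'torque': array([ 0.062,  0.024, -0.011]), 'finger_gap': np.float64(0.086)}
```

View pics/scene0.png

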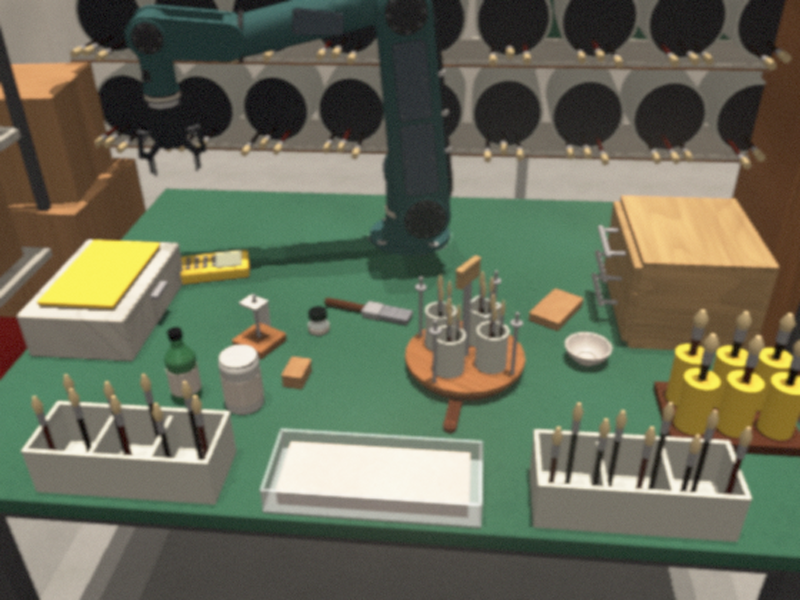

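View pics/top0.png

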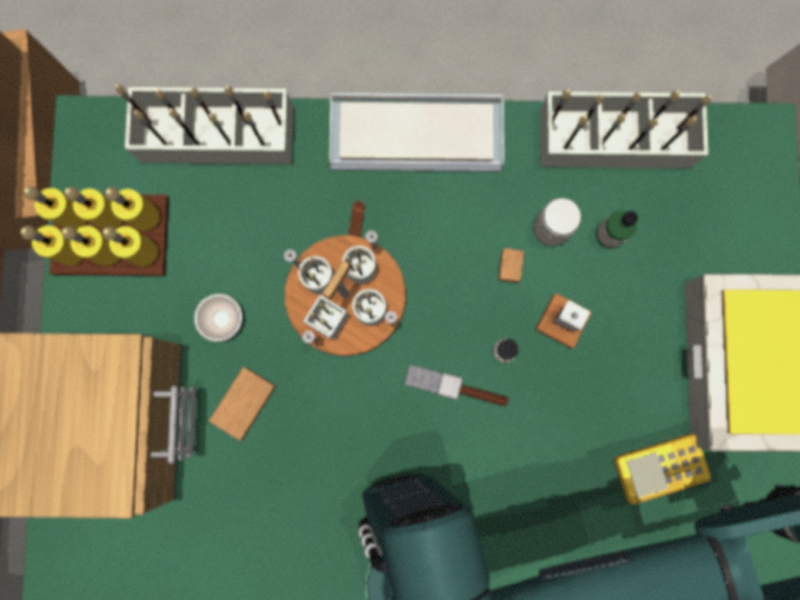

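The scene view shows the tongue pointing away from the robot. In the top view the square jar is at (325,318) with its pin at about (308,337), and the marker stand is at about (567,318). I'll enlarge both.

```bash
python3 - <<'E'
from h import *
b=load('top');a=load('scene')
p=b['pixels']
c1=cv2.resize(p[135:255,190:290],(500,600),interpolation=cv2.INTER_CUBIC)
c2=cv2.resize(p[195:255,370:420],(300,360),interpolation=cv2.INTER_CUBIC)
s=cv2.resize(a['pixels'][195:255,155:205],(300,360),interpolation=cv2.INTER_CUBIC)
im=np.zeros((600,800,3),np.uint8);im[:,:500]=c1;im[:300,500:]=c2[:300];im[300:,500:]=s[:300]
cv2.imwrite('pics/c.png',im)
E
```

```text
(no output)
```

View pics/c.png

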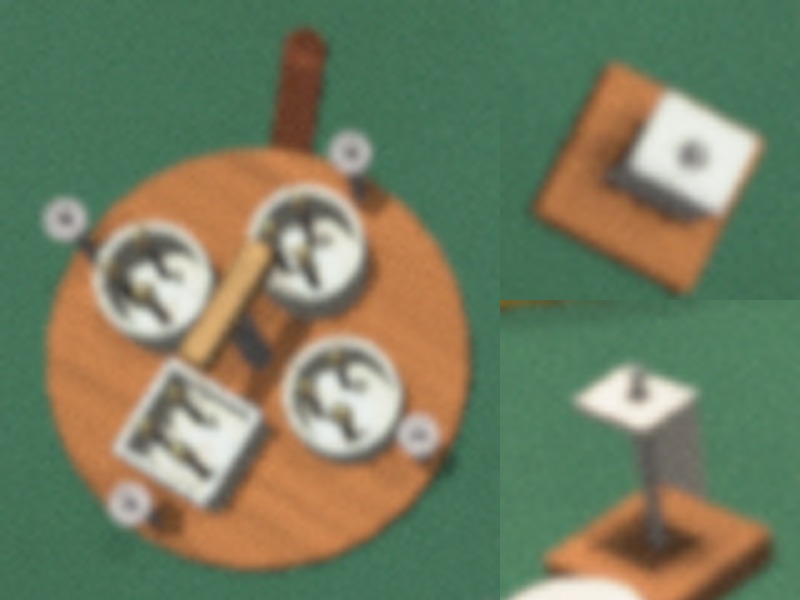

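```bash
python3 - <<'E'
from h import *
b=load('top')
c1=lambda u,v:(190+u/5-.4,135+v/5-.4)
c2=lambda u,v:(370+(u-500)/6-.4,195+v/6-.4)
P=np.array([atz(b,*c1(*q),.15)[:2] for q in [(130,503),(65,218),(350,152),(418,436)]])
ax=P.mean(0);print('axis',ax);d=P-ax;print(np.hypot(*d.T),np.degrees(np.arctan2(d[:,1],d[:,0])))
disc=np.array([atz(b,*c1(*q),.034)[:2] for q in [(47,355),(470,355),(258,148),(258,570)]]);print('disc',disc,disc.mean(0))
h=np.array([atz(b,*c1(*q),.238)[:2] for q in [(258,243),(194,357)]]);print('handle',h,h.mean(0),np.degrees(np.arctan2(*(h[1]-h[0])[::-1])),np.hypot(*(h[1]-h[0])))
t=atz(b,*c1(307,30),.01)[:2]-ax;print('tongue tip',t,np.hypot(*t),np.degrees(np.arctan2(t[1],t[0])))
M=np.array([atz(b,*c2(*q),.106)[:2] for q in [(668,90),(765,140),(715,215),(625,165)]]);print('marker',M,M.mean(0))
e=np.diff(np.vstack([M,M[:1]]),axis=0);print(np.hypot(*e.T),np.degrees(np.arctan2(e[:,1],e[:,0])))
print('pin tip',atz(b,*c2(692,154),.122)[:2])
B=np.array([atz(b,*c2(*q),.02)[:2] for q in [(613,62),(765,142),(688,293),(535,210)]]);print('block',B,B.mean(0));e=np.diff(np.vstack([B,B[:1]]),axis=0);print(np.hypot(*e.T),np.degrees(np.arctan2(e[:,1],e[:,0])))
a=load('scene');s=lambda u,v:(155+(u-500)/6-.4,195+(v-300)/6-.4)
print('scene pin tip',atz(a,*s(637,370),.122),'corners',[atz(a,*s(*q),.106)[:2].round(3) for q in [(628,364),(698,395),(650,430),(573,400)]])
E
```

```text
axis [0.54349178 0.15256488]
[0.10478199 0.10551402 0.10504744 0.10553445] [ 149.13227113   58.80221526  -30.85760257 -121.34183835]
disc [[0.54306072 0.26781169]
 [0.54521859 0.03625458]
 [0.6595798  0.1544925 ]
 [0.42655443 0.15018931]] [0.54360338 0.15218702]
handle [[0.5709698  0.13795789]
 [0.51615832 0.16712944]] [0.54356406 0.15254366] 151.97737461601884 0.06209088847080073
tongue tip [ 0.18929534 -0.02265264] 0.19064591834322128 -6.824034965331841
marker [[ 0.52797882 -0.26075582]
 [ 0.50651334 -0.30249264]
 [ 0.47368992 -0.28014921]
 [ 0.49506166 -0.24153334]] [ 0.50081093 -0.27123275]
[0.04693324 0.0397065  0.04413544 0.0381188 ] [-117.21700347  145.75625898   61.03790652  -30.28344943]
pin tip [ 0.49841537 -0.26712154]
block [[ 0.55163185 -0.25408732]
 [ 0.51513346 -0.32355338]
 [ 0.44531345 -0.28679779]
 [ 0.48277586 -0.21719997]] [ 0.49871366 -0.27040961]
[0.07847079 0.07890378 0.07903979 0.07811417] [-117.71803868  152.23617748   61.70775652  -28.1787326 ]
scene pin tip [ 0.50485122 -0.26401128  0.122     ] corners [array([ 0.475, -0.278]), array([ 0.5  , -0.238]), array([ 0.531, -0.253]), array([ 0.509, -0.296])]
```

>>> apply_moves(
  plan=[
    [[0, 0, 0.18], [0.01, 0.02, 0.05], 1],
    [[0, 0, 0.36], [0.05, 0.05, 0.08], 1],
    [[0, 0, 0.54], [0.09, 0.08, 0.08], 1],
    [[0, 0, 0.72], [0.13, 0.11, 0.08], 1],
    [[0, 0, 0.9], [0.17, 0.14, 0.07], 1],
    [[0, 0, 1.08], [0.21, 0.17, 0.05], 1],
    [[0, 0, 1.26], [0.25, 0.2, 0.03], 1],
    [[0, 0, 1.44], [0.28, 0.23, 0.01], 1],
    [[0, 0, 1.62], [0.3035, 0.249, 0], 1],
    [[0, 0, 1.8], [0.3035, 0.249, -0.01], 1],
  ],
)

```text
t: 1.35
ee_pos: [0.4957, -0.2646, 0.1851]
ee_rot: [-1.571, 0.002, -0.977]
force: [-0.7, 0.3, -0.5]
finger_gap: 0.0854
```

>>> apply_moves(
  plan=[
    [[0, 0, 0.17], [0, 0, 0], 1],
    [[0, 0, 0.34], [0, 0, -0.01], 1],
    [[0, 0, 0.48], [0, 0, -0.03], 1],
    [[0, 0, 0.48], [0, 0, -0.06], 1],
    [[0, 0, 0.48], [0, 0, -0.09], 1],
    [[0, 0, 0.48], [0, 0, -0.106], 1],
    [[0, 0, 0.48], [0, 0, -0.106], 1],
    [[0, 0, 0.48], [0, 0, -0.106], 0.4],
    [[0, 0, 0.48], [0, 0, -0.106], 0.4],
    [[0, 0, 0.48], [0, 0, -0.106], 0.4],
  ],
)

```text
t: 2.6
ee_pos: [0.4951, -0.2671, 0.0819]
ee_rot: [-1.571, -0.002, -0.507]
force: [0.1, 0.6, -0.1]
finger_gap: 0.0344
```

>>> apply_moves(
  plan=[
    [[0, 0, 0], [0, 0, 0], 0.3],
    [[0, 0, 0], [0, 0, 0], 0.3],
    [[0, 0, 0], [0, 0, 0], 0.3],
    [[0, 0, 0], [0, 0, 0], 0.3],
    [[0, 0, 0], [0, 0, 0], 0.3],
    [[0, 0, 0], [0, 0, 0], 0.3],
    [[0, 0, 0], [0, 0, 0], 0.3],
    [[0, 0, 0], [0, 0, 0], 0.3],
    [[0, 0, 0], [0, 0, 0], 0.3],
    [[0, 0, 0], [0, 0, 0], 0.3],
  ],
)

```text
t: 3.85
ee_pos: [0.4946, -0.2668, 0.0807]
ee_rot: [-1.571, -0.0, -0.507]
force: [-0.1, -0.4, 0.2]
finger_gap: 0.0258
```

```bash
python3 - <<'E'
from h import *
a=cam('scene');b=cam('top')
im=np.zeros((600,800,3),np.uint8)
im[:,:400]=cv2.resize(a['pixels'][165:255,150:210],(400,600),interpolation=cv2.INTER_CUBIC)
im[:,400:]=cv2.resize(b['pixels'][180:270,370:430],(400,600),interpolation=cv2.INTER_CUBIC)
cv2.imwrite('pics/g.png',im)
s=manip.sense();print({k:np.round(v,3) for k,v in s.items()})
E
```

```text
{'t': np.float64(3.95), 'joint_pos': array([-0.596,  0.164,  1.517,  0.   ,  1.46 , -1.66 ]), 'qd': array([-0.   , -0.001,  0.003,  0.   , -0.001,  0.   ]), 'joint_efforts': array([ 0.0000e+00, -3.7148e+01, -2.9963e+01,  0.0000e+00,  1.0000e-03,
       -0.0000e+00]), 'ee_pos': array([ 0.495, -0.267,  0.081]), 'ee_rot': array([-1.571, -0.   , -0.507]), 'force': array([ 0.039,  0.628, -0.247]), 'torque': array([-0.036, -0.023, -0.032]), 'finger_gap': np.float64(0.026)}
```

View pics/g.png

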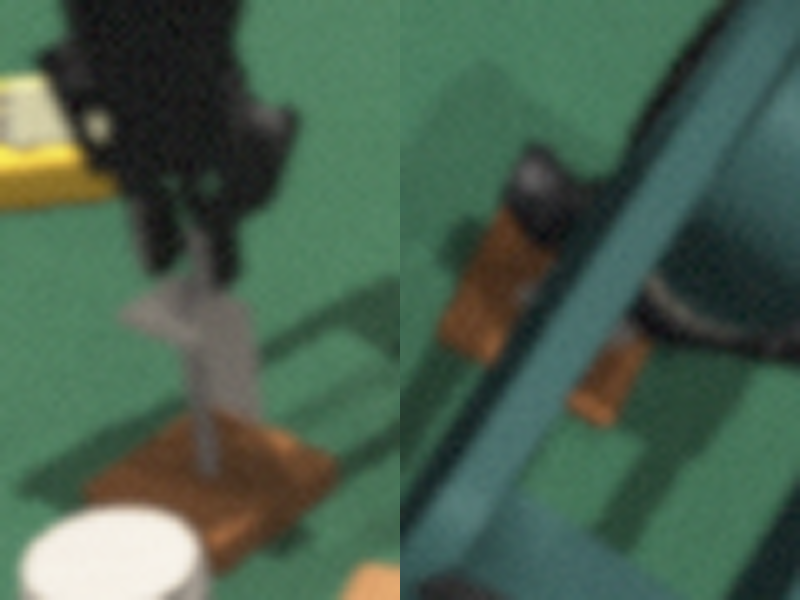

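```bash
python3 - <<'E'
from h import *
a=load('scene');b=load('top')
from scipy.spatial.transform import Rotation as Ro
R=Ro.from_euler('xyz',[-1.571,0,-.507]).as_matrix();T=np.array([.495,-.267,.081])
for nm,dz in(('tcp',0),('+z.02',.02),('+z.06',.06)):
  for s in(-.013,0,.013):
    p=T+R@[0,0,s]+[0,0,dz]; q=proj(a,p)[0]; print(nm,s,((q-[150,165])*400/60).round(0))
for x in(-16,20):
  for y in(-22,22):
    th=np.radians(151.5);ex=-np.array([np.cos(th),np.sin(th)]);ey=np.array([-ex[1],ex[0]])
    p=np.array([.499,-.269])+ex*x/1e3+ey*y/1e3
    print('flange',x,y,((proj(a,[*p,.106])[0]-[150,165])*400/60).round(0), 'plate bottom',((proj(a,[*p,.045])[0]-[150,165])*400/60).round(0))
print('pin',((proj(a,[[.499,-.269,.1],[.499,-.269,.122],[.499,-.269,.02]])-[150,165])*400/60).round(0))
E
```

```text
tcp -0.013 [171. 333.]
tcp 0 [193. 342.]
tcp 0.013 [215. 352.]
+z.02 -0.013 [166. 295.]
+z.02 0 [188. 304.]
+z.02 0.013 [210. 313.]
+z.06 -0.013 [155. 216.]
+z.06 0 [177. 225.]
+z.06 0.013 [199. 234.]
flange -16 -22 [168. 267.] plate bottom [184. 383.]
flange -16 22 [243. 297.] plate bottom [258. 414.]
flange 20 -22 [109. 305.] plate bottom [127. 422.]
flange 20 22 [185. 336.] plate bottom [201. 454.]
pin [[181. 311.]
 [175. 267.]
 [202. 462.]]
```

```bash
python3 - <<'E'
from h import *
a=load('scene');b=load('top')
from scipy.spatial.transform import Rotation as Ro
R=Ro.from_euler('xyz',[-1.571,0,-.507]).as_matrix();T=np.array([.495,-.267,.081])
print(R.round(2))
for dz in(0,.02,.05,.08):
    print(dz,[((proj(b,T+R@[0,0,s]+[0,0,dz])[0]-[370,180])*400/60).round(0).tolist() for s in(-.05,-.02,0,.02,.05)])
print('stand',((proj(b,[[.499,-.269,.122],[.4453,-.2868,.02],[.483,-.217,.02]])-[370,180])*400/60).round(0))
im=np.zeros((600,800,3),np.uint8)
im[:,:]=cv2.resize(a['pixels'][180:225,150:210],(800,600),interpolation=cv2.INTER_LANCZOS4)
im=np.clip(im.astype(float)*1.8,0,255).astype(np.uint8)
cv2.imwrite('pics/g2.png',im)
E
```

```text
[[ 0.87 -0.    0.49]
 [-0.49 -0.    0.87]
 [ 0.   -1.   -0.  ]]
0 [[299.0, 350.0], [232.0, 313.0], [188.0, 288.0], [143.0, 263.0], [77.0, 226.0]]
0.02 [[312.0, 346.0], [244.0, 308.0], [199.0, 283.0], [154.0, 258.0], [86.0, 220.0]]
0.05 [[331.0, 339.0], [262.0, 301.0], [216.0, 275.0], [170.0, 249.0], [101.0, 211.0]]
0.08 [[351.0, 332.0], [281.0, 293.0], [233.0, 267.0], [186.0, 241.0], [116.0, 201.0]]
stand [[216. 267.]
 [206. 423.]
 [ 36. 330.]]
```

View pics/g2.png

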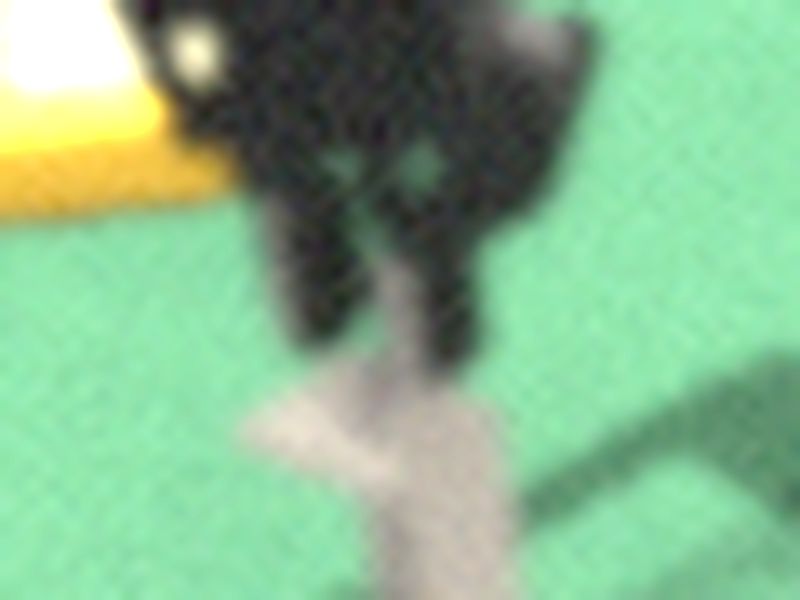

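```bash
python3 - <<'E'
from h import *
a=load('scene')
R=cv2.Rodrigues(np.array([0.,0,0]))[0]
j=np.array([np.cos(np.radians(110.3)),np.sin(np.radians(110.3)),0])
for dz in(0,.013,.03,.05): print(dz,[(proj(a,np.array([.191,-.515,.196+dz])+j*s)[0]*800/560).round(0).tolist() for s in(-.05,-.043,0,.043,.05)])
E
```

```text
0 [[157.0, 193.0], [160.0, 193.0], [179.0, 190.0], [198.0, 188.0], [201.0, 188.0]]
0.013 [[156.0, 188.0], [159.0, 187.0], [178.0, 185.0], [197.0, 183.0], [200.0, 183.0]]
0.03 [[154.0, 181.0], [157.0, 180.0], [177.0, 178.0], [196.0, 176.0], [199.0, 176.0]]
0.05 [[153.0, 173.0], [156.0, 172.0], [175.0, 170.0], [195.0, 168.0], [198.0, 168.0]]
```

The fingers closed to 26 mm without meeting the flange. The picture puts their tips at about z 0.115, above the flange, although the reported TCP is 0.081. I'll open, go 27 mm lower and close again.

>>> apply_moves(
  plan=[
    [[0, 0, 0], [0, 0, 0], 1],
    [[0, 0, 0], [0, 0, 0], 1],
    [[0, 0, 0], [0, 0, 0], 1],
    [[0, 0, 0], [0, 0, 0], 1],
    [[0, 0, 0], [0, 0, 0], 1],
    [[0, 0, 0], [0, 0, 0], 1],
    [[0, 0, 0], [0, 0, 0], 1],
    [[0, 0, 0], [0, 0, -0.01], 1],
    [[0, 0, 0], [0, 0, -0.02], 1],
    [[0, 0, 0], [0, 0, -0.027], 1],
  ],
)

```text
t: 5.2
ee_pos: [0.494, -0.2664, 0.0523]
ee_rot: [-1.571, 0.002, -0.507]
force: [-0.0, -0.4, 0.1]
finger_gap: 0.085
```

```bash
python3 - <<'E'
from h import *
a=cam('scene')
im=cv2.resize(a['pixels'][180:225,150:210],(800,600),interpolation=cv2.INTER_LANCZOS4)
im=np.clip(im.astype(float)*1.8,0,255).astype(np.uint8)
cv2.imwrite('pics/g3.png',im)
s=manip.sense();print({k:np.round(s[k],3) for k in('t','ee_pos','ee_rot','force','torque','finger_gap')})
E
```

```text
{'t': np.float64(5.25), 'ee_pos': array([ 0.493, -0.266,  0.051]), 'ee_rot': array([-1.57 ,  0.004, -0.507]), 'force': array([ 0.097,  0.157, -1.049]), 'torque': array([ 0.003,  0.022, -0.015]), 'finger_gap': np.float64(0.085)}
```

View pics/g3.png

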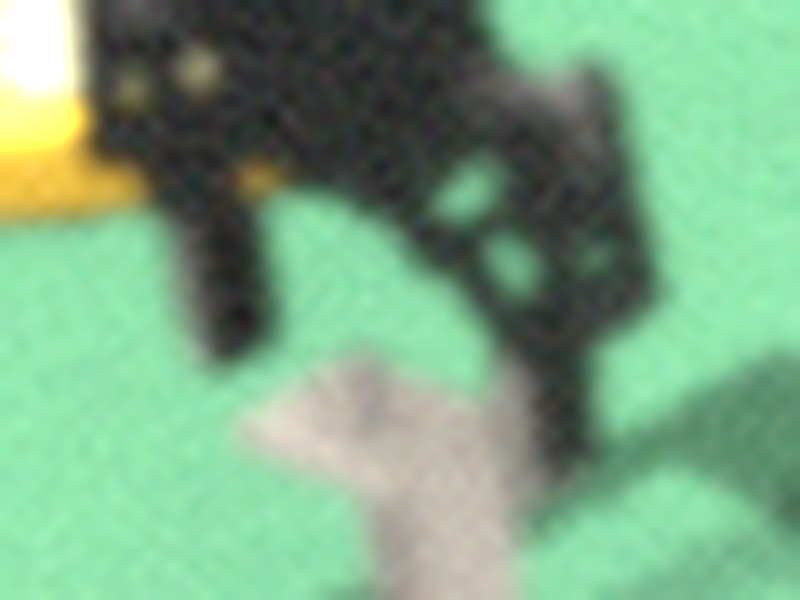

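>>> apply_moves(
  plan=[
    [[0, 0, 0], [-0.0007, -0.0013, -0.005], 1],
    [[0, 0, 0], [-0.0007, -0.0013, -0.01], 1],
    [[0, 0, 0], [-0.0007, -0.0013, -0.01], 0.7],
    [[0, 0, 0], [-0.0007, -0.0013, -0.01], 0.6],
    [[0, 0, 0], [-0.0007, -0.0013, -0.01], 0.5],
    [[0, 0, 0], [-0.0007, -0.0013, -0.01], 0.4],
    [[0, 0, 0], [-0.0007, -0.0013, -0.01], 0.3],
    [[0, 0, 0], [-0.0007, -0.0013, -0.01], 0.2],
    [[0, 0, 0], [-0.0007, -0.0013, -0.01], 0.2],
    [[0, 0, 0], [-0.0007, -0.0013, -0.01], 0.2],
  ],
)

```text
t: 6.5
ee_pos: [0.4942, -0.2682, 0.0443]
ee_rot: [-1.571, -0.001, -0.507]
force: [-0.8, 1.0, 5.0]
finger_gap: 0.0434
```

>>> apply_moves(
  plan=[
    [[0, 0, 0], [0, 0, 0], 0.2],
    [[0, 0, 0], [0, 0, 0.005], 0.2],
    [[0, 0, 0], [0, 0, 0.015], 0.2],
    [[0, 0, 0], [0, 0, 0.03], 0.2],
    [[0, 0, 0], [0, 0, 0.06], 0.2],
    [[0, 0, 0], [0, 0, 0.09], 0.2],
    [[0, 0, 0], [0, 0, 0.12], 0.2],
    [[0, 0, 0], [0, 0, 0.145], 0.2],
    [[0, 0, 0], [0, 0, 0.16], 0.2],
    [[0, 0, 0], [0, 0, 0.16], 0.2],
  ],
)

```text
t: 7.75
ee_pos: [0.4945, -0.2685, 0.2055]
ee_rot: [-1.571, -0.003, -0.507]
force: [0.5, 0.5, -0.8]
finger_gap: 0.0428
```

```bash
python3 - <<'E'
from h import *
a=cam('scene');b=cam('top')
s=manip.sense();print({k:np.round(s[k],3) for k in('t','ee_pos','ee_rot','force','torque','finger_gap','joint_pos')})
T=s['ee_pos'];q=proj(a,[*T[:2],T[2]+.056])[0].astype(int);print(q)
im=np.zeros((600,800,3),np.uint8)
f=lambda p:np.clip(cv2.resize(p,(400,600),interpolation=cv2.INTER_LANCZOS4).astype(float)*1.5,0,255)
x0,y0=q[0]-25,q[1]-35
im[:,:400]=f(a['pixels'][y0:y0+75,x0:x0+50])
im[:,400:]=f(b['pixels'][195:270,375:425]); print(x0,y0)
cv2.imwrite('pics/g4.png',im)
th=np.radians(151);ex=-np.array([np.cos(th),np.sin(th)]);ey=np.array([-ex[1],ex[0]])
o=T[:2]+5e-3*ex
for x in(-16,20):
  for y in(-22,22):
    p=o+ex*x/1e3+ey*y/1e3
    print(x,y,[((proj(a,[*p,T[2]+.056+z])[0]-[x0,y0])*8).round(0) for z in(.006,-.055)])
E
```

```text
{'t': np.float64(7.85), 'ee_pos': array([ 0.494, -0.268,  0.203]), 'ee_rot': array([-1.571,  0.002, -0.507]), 'force': array([ 0.27 ,  0.362, -1.377]), 'torque': array([-0.051,  0.006,  0.065]), 'finger_gap': np.float64(0.043), 'joint_pos': array([-0.598,  0.113,  1.331,  0.   ,  1.699, -1.662])}
[171 161]
146 126
-16 -22 [array([177., 239.]), array([199., 395.])]
-16 22 [array([271., 271.]), array([291., 429.])]
20 -22 [array([101., 280.]), array([125., 437.])]
20 22 [array([195., 313.]), array([217., 473.])]
```

View pics/g4.png

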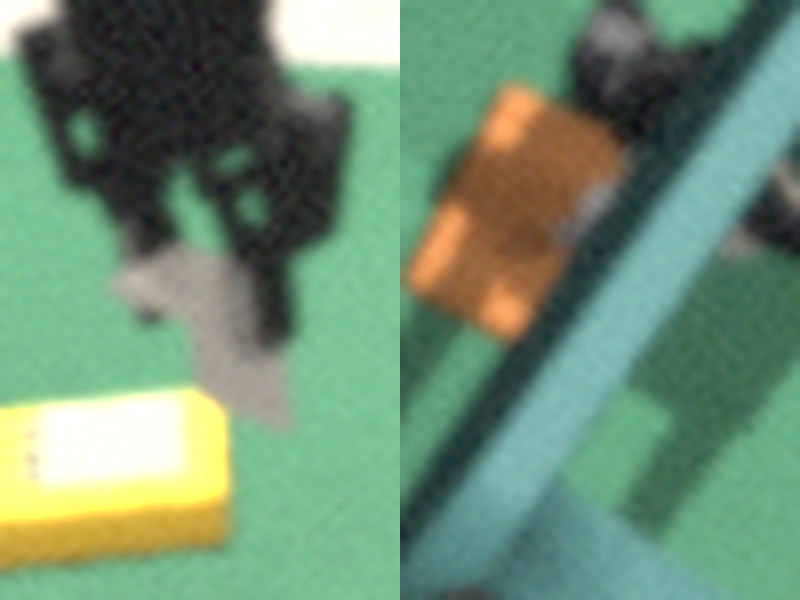

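>>> apply_moves(
  plan=[
    [[0, 0, -0.005], [-0.003, 0.03, 0.01], 0.2],
    [[0, 0, -0.01], [-0.008, 0.08, 0.01], 0.2],
    [[0, 0, -0.02], [-0.016, 0.135, 0.01], 0.2],
    [[0, 0, -0.03], [-0.024, 0.19, 0.01], 0.2],
    [[0, 0, -0.036], [-0.032, 0.245, 0.01], 0.2],
    [[0, 0, -0.036], [-0.04, 0.3, 0.01], 0.2],
    [[0, 0, -0.036], [-0.044, 0.355, 0.01], 0.2],
    [[0, 0, -0.036], [-0.0441, 0.41, 0.01], 0.2],
    [[0, 0, -0.036], [-0.0441, 0.455, 0.005], 0.2],
    [[0, 0, -0.036], [-0.0441, 0.477, 0], 0.2],
  ],
)

```text
t: 9.1
ee_pos: [0.4485, 0.211, 0.2017]
ee_rot: [-1.573, 0.002, -0.54]
force: [0.7, -0.5, 0.2]
finger_gap: 0.0432
```

>>> apply_moves(
  plan=[
    [[0, 0, 0], [0, 0, 0], 0.2],
    [[0, 0, 0], [0, 0, -0.01], 0.2],
    [[0, 0, 0], [0, 0, -0.03], 0.2],
    [[0, 0, 0], [0, 0, -0.05], 0.2],
    [[0, 0, 0], [0, 0, -0.065], 0.2],
    [[0, 0, 0], [0, 0, -0.075], 0.2],
    [[0, 0, 0], [0, 0, -0.079], 0.2],
    [[0, 0, 0], [0, 0, -0.079], 0.2],
    [[0, 0, 0], [0, 0, -0.079], 0.2],
    [[0, 0, 0], [0, 0, -0.079], 0.2],
  ],
)

```text
t: 10.35
ee_pos: [0.4501, 0.2091, 0.1254]
ee_rot: [-1.57, -0.001, -0.543]
force: [-0.1, -0.2, -1.3]
finger_gap: 0.043
```

```bash
python3 - <<'E'
from h import *
a=cam('scene');b=cam('top')
s=manip.sense();print({k:np.round(s[k],3) for k in('t','ee_pos','ee_rot','force','torque','finger_gap','joint_pos')})
T=s['ee_pos'];q=proj(a,[*T[:2],T[2]+.056])[0].astype(int);q2=proj(b,[*T[:2],T[2]+.056])[0].astype(int)
im=np.zeros((600,800,3),np.uint8)
f=lambda p:np.clip(cv2.resize(p,(400,600),interpolation=cv2.INTER_LANCZOS4).astype(float)*1.4,0,255)
x0,y0=q[0]-25,q[1]-35;x1,y1=q2[0]-20,q2[1]-45
im[:,:400]=f(a['pixels'][y0:y0+75,x0:x0+50]);im[:,400:]=f(b['pixels'][y1:y1+75,x1:x1+50]); print(x0,y0,x1,y1)
cv2.imwrite('pics/p1.png',im)
th=np.radians(148.9);ex=-np.array([np.cos(th),np.sin(th)]);ey=np.array([-ex[1],ex[0]])
o=T[:2]+4.6e-3*ex;pin=[.4536,.2067];print('o',o)
for n,d,X,Y,dx in(('s',a,x0,y0,0),('t',b,x1,y1,400)):
  print(n,'pin tip/base',[(((proj(d,[*pin,z])[0]-[X,Y])*8)+[dx,0]).round(0) for z in(.172,.15)])
  for x in(-16,20):
   for y in(-22,22):
    p=o+ex*x/1e3+ey*y/1e3
    print(x,y,[(((proj(d,[*p,T[2]+.056+z])[0]-[X,Y])*8)+[dx,0]).round(0) for z in(.006,-.055)])
E
```

```text
{'t': np.float64(10.45), 'ee_pos': array([0.45 , 0.209, 0.125]), 'ee_rot': array([-1.57e+00, -1.00e-03, -5.43e-01]), 'force': array([ 0.006, -0.166, -0.909]), 'torque': array([-0.017, -0.016, -0.078]), 'finger_gap': np.float64(0.043), 'joint_pos': array([ 0.321, -0.008,  1.612,  0.   ,  1.537, -0.708])}
321 149 192 190
o [0.45392971 0.20669231]
s pin tip/base [array([198., 315.]), array([194., 369.])]
-16 -22 [array([169., 241.]), array([161., 389.])]
-16 22 [array([279., 277.]), array([268., 427.])]
20 -22 [array([115., 283.]), array([107., 433.])]
20 22 [array([226., 321.]), array([216., 472.])]
t pin tip/base [array([579., 356.]), array([588., 361.])]
-16 -22 [array([606., 434.]), array([628., 445.])]
-16 22 [array([484., 358.]), array([511., 373.])]
20 -22 [array([669., 333.]), array([689., 349.])]
20 22 [array([547., 258.]), array([572., 277.])]
```

View pics/p1.png

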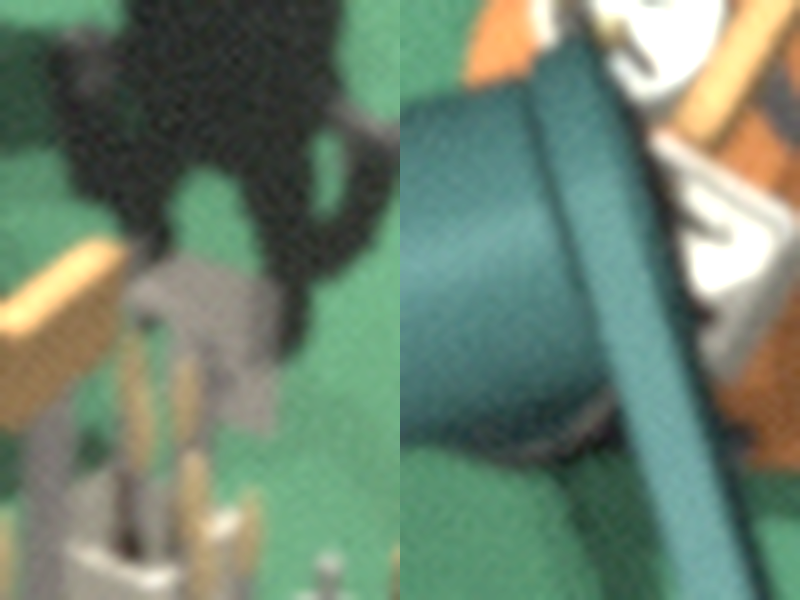

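>>> apply_moves(
  plan=[
    [[0, 0, 0], [0, 0, -0.003], 0.2],
    [[0, 0, 0], [0, 0, -0.006], 0.2],
    [[0, 0, 0], [0, 0, -0.009], 0.2],
    [[0, 0, 0], [0, 0, -0.012], 0.2],
    [[0, 0, 0], [0, 0, -0.015], 0.2],
    [[0, 0, 0], [0, 0, -0.018], 0.2],
    [[0, 0, 0], [0, 0, -0.018], 0.2],
    [[0, 0, 0], [0, 0, -0.018], 0.2],
    [[0, 0, 0], [0, 0, -0.018], 0.2],
    [[0, 0, 0], [0, 0, -0.018], 0.2],
  ],
)

```text
t: 11.7
ee_pos: [0.4498, 0.209, 0.1069]
ee_rot: [-1.571, -0.0, -0.543]
force: [-0.7, 1.1, -0.2]
finger_gap: 0.0429
```

>>> apply_moves(
  plan=[
    [[0, 0, 0], [0, 0, -0.003], 0.2],
    [[0, 0, 0], [0, 0, -0.006], 0.2],
    [[0, 0, 0], [0, 0, -0.009], 0.2],
    [[0, 0, 0], [0, 0, -0.011], 0.2],
    [[0, 0, 0], [0, 0, -0.012], 0.2],
    [[0, 0, 0], [0, 0, -0.0125], 0.2],
    [[0, 0, 0], [0, 0, -0.0125], 0.2],
    [[0, 0, 0], [0, 0, -0.0125], 0.2],
    [[0, 0, 0], [0, 0, -0.0125], 0.2],
    [[0, 0, 0], [0, 0, -0.0125], 0.2],
  ],
)

```text
t: 12.95
ee_pos: [0.4499, 0.209, 0.0944]
ee_rot: [-1.57, -0.0, -0.543]
force: [0.1, 0.6, -0.3]
finger_gap: 0.0431
```

>>> apply_moves(
  plan=[
    [[0, 0, 0], [0, 0, -0.0005], 0.2],
    [[0, 0, 0], [0, 0, -0.0005], 0.2],
    [[0, 0, 0], [0, 0, -0.001], 0.2],
    [[0, 0, 0], [0, 0, -0.001], 0.2],
    [[0, 0, 0], [0, 0, -0.001], 0.2],
    [[0, 0, 0], [0, 0, -0.0015], 0.2],
    [[0, 0, 0], [0, 0, -0.0015], 0.2],
    [[0, 0, 0], [0, 0, -0.0015], 0.2],
    [[0, 0, 0], [0, 0, -0.0015], 0.2],
    [[0, 0, 0], [0, 0, -0.0015], 0.2],
  ],
)

```text
t: 14.2
ee_pos: [0.4503, 0.2096, 0.0943]
ee_rot: [-1.568, -0.001, -0.543]
force: [-2.7, 0.1, 7.2]
finger_gap: 0.043
```

>>> apply_moves(
  plan=[
    [[0, 0, 0], [0, 0, 0.0005], 0.2],
    [[0, 0, 0], [0, 0, 0.0005], 0.4],
    [[0, 0, 0], [0, 0, 0.0005], 0.5],
    [[0, 0, 0], [0, 0, 0.0005], 0.53],
    [[0, 0, 0], [0, 0, 0.0005], 0.56],
    [[0, 0, 0], [0, 0, 0.0005], 0.6],
    [[0, 0, 0], [0, 0, 0.0005], 0.65],
    [[0, 0, 0], [0, 0, 0.0005], 0.7],
    [[0, 0, 0], [0, 0, 0.0005], 0.7],
    [[0, 0, 0], [0, 0, 0.0005], 0.7],
  ],
)

```text
t: 15.45
ee_pos: [0.4498, 0.2089, 0.0932]
ee_rot: [-1.571, -0.0, -0.543]
force: [1.0, -0.8, 0.8]
finger_gap: 0.0596
```

>>> apply_moves(
  plan=[
    [[0, 0, 0], [0, 0, 0.005], 0.7],
    [[0, 0, 0], [0, 0, 0.015], 0.7],
    [[0, 0, 0], [0, 0, 0.03], 0.7],
    [[0, 0, 0], [0, 0, 0.06], 0.7],
    [[0, 0, 0], [0, 0, 0.09], 0.7],
    [[0, 0, 0], [0, 0, 0.12], 0.7],
    [[0, 0, 0], [-0.04, 0.04, 0.14], 0.7],
    [[0, 0, 0], [-0.09, 0.08, 0.14], 0.7],
    [[0, 0, 0], [-0.13, 0.11, 0.14], 0.7],
    [[0, 0, 0], [-0.13, 0.11, 0.14], 0.7],
  ],
)

```text
t: 16.7
ee_pos: [0.3176, 0.3208, 0.2351]
ee_rot: [-1.568, -0.0, -0.537]
force: [0.5, -0.6, 0.7]
finger_gap: 0.0601
```

```bash
python3 - <<'E'
from h import *
a=cam('scene');b=cam('top')
s=manip.sense();print({k:np.round(s[k],3) for k in('t','ee_pos','ee_rot','force','finger_gap','joint_pos')})
f=lambda p:cv2.resize(p,(400,600),interpolation=cv2.INTER_LANCZOS4)
im=np.zeros((600,800,3),np.uint8)
pin=[.4536,.2067,.156]
q=proj(a,pin)[0].astype(int);q2=proj(b,pin)[0].astype(int)
x0,y0=q[0]-25,q[1]-35;x1,y1=q2[0]-20,q2[1]-45
im[:,:400]=f(a['pixels'][y0:y0+75,x0:x0+50]);im[:,400:]=f(b['pixels'][y1:y1+75,x1:x1+50]); print(x0,y0,x1,y1)
cv2.imwrite('pics/p2.png',im)
th=np.radians(148.9);ex=-np.array([np.cos(th),np.sin(th)]);ey=np.array([-ex[1],ex[0]])
for x in(-16,20):
   for y in(-22,22):
    p=np.array(pin[:2])+ex*x/1e3+ey*y/1e3
    print(x,y,((proj(b,[*p,.156])[0]-[x1,y1])*8+[400,0]).round(0),((proj(a,[*p,.156])[0]-[x0,y0])*8).round(0))
E
```

```text
{'t': np.float64(16.8), 'ee_pos': array([0.32 , 0.319, 0.234]), 'ee_rot': array([-1.569e+00, -1.000e-03, -5.420e-01]), 'force': array([-0.671,  0.647,  0.223]), 'finger_gap': np.float64(0.06), 'joint_pos': array([ 6.590e-01, -1.390e-01,  1.518e+00, -1.000e-03,  1.761e+00,
       -3.700e-01])}
320 158 195 189
-16 -22 [593. 449.] [173. 245.]
-16 22 [474. 375.] [282. 282.]
20 -22 [655. 350.] [119. 288.]
20 22 [536. 277.] [229. 326.]
```

View pics/p2.png

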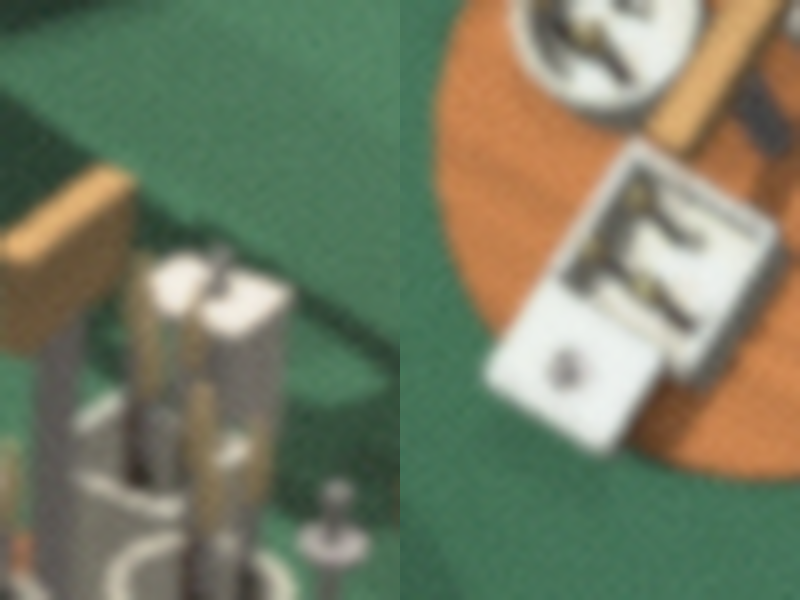

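The marker hangs level on the collar with its plate outward; the flange corners at about (485,375) and (603,452) are within a pixel or so of the prediction. Next I go above the handle.

>>> apply_moves(
  plan=[
    [[0, 0, 0], [0, 0, 0.03], 0.7],
    [[0, 0, 0], [0.02, -0.015, 0.06], 0.7],
    [[0, 0, 0], [0.06, -0.045, 0.066], 0.7],
    [[0, 0, 0], [0.105, -0.08, 0.066], 0.7],
    [[0, 0, 0], [0.15, -0.113, 0.066], 0.7],
    [[0, 0, 0], [0.19, -0.142, 0.066], 0.7],
    [[0, 0, 0], [0.2138, -0.16, 0.066], 0.7],
    [[0, 0, 0], [0.2238, -0.1667, 0.066], 0.7],
    [[0, 0, 0], [0.2238, -0.1667, 0.05], 0.7],
    [[0, 0, 0], [0.2238, -0.1667, 0.03], 0.7],
  ],
)

```text
t: 18.05
ee_pos: [0.543, 0.1527, 0.2627]
ee_rot: [-1.57, -0.0, -0.542]
force: [-0.1, -0.0, -0.8]
finger_gap: 0.0596
```

>>> apply_moves(
  plan=[
    [[0, 0, 0], [0, 0, -0.015], 0.7],
    [[0, 0, 0], [0, 0, -0.035], 0.7],
    [[0, 0, 0], [0, 0, -0.055], 0.7],
    [[0, 0, 0], [0, 0, -0.07], 0.7],
    [[0, 0, 0], [0, 0, -0.08], 0.7],
    [[0, 0, 0], [0, 0, -0.084], 0.7],
    [[0, 0, 0], [0, 0, -0.084], 0.7],
    [[0, 0, 0], [0, 0, -0.084], 0.7],
    [[0, 0, 0], [0, 0, -0.084], 0.6],
    [[0, 0, 0], [0, 0, -0.084], 0.5],
  ],
)

```text
t: 19.3
ee_pos: [0.5438, 0.1522, 0.1796]
ee_rot: [-1.57, -0.0, -0.543]
force: [-0.1, -0.3, -0.8]
finger_gap: 0.0427
```

```bash
python3 - <<'E'
from h import *
a=cam('scene');b=cam('top')
s=manip.sense();print({k:np.round(s[k],3) for k in('t','ee_pos','ee_rot','force','finger_gap','joint_pos')})
im=np.zeros((600,800,3),np.uint8)
q=proj(a,[.5435,.1525,.218])[0].astype(int);x0,y0=q[0]-30,q[1]-50
im[:,:480]=cv2.resize(a['pixels'][y0:y0+75,x0:x0+60],(480,600),interpolation=cv2.INTER_LANCZOS4)
# tongue in top: crop
p=b['pixels'][135:175,232:264];im[:400,480:]=cv2.resize(p,(320,400),interpolation=cv2.INTER_LANCZOS4)
cv2.imwrite('pics/h1.png',im);print(x0,y0)
E
```

```text
{'t': np.float64(19.4), 'ee_pos': array([0.544, 0.152, 0.179]), 'ee_rot': array([-1.571, -0.   , -0.543]), 'force': array([ 0.67 , -0.675, -0.204]), 'finger_gap': np.float64(0.043), 'joint_pos': array([ 0.173,  0.123,  1.365,  0.   ,  1.652, -0.855])}
295 139
```

View pics/h1.png

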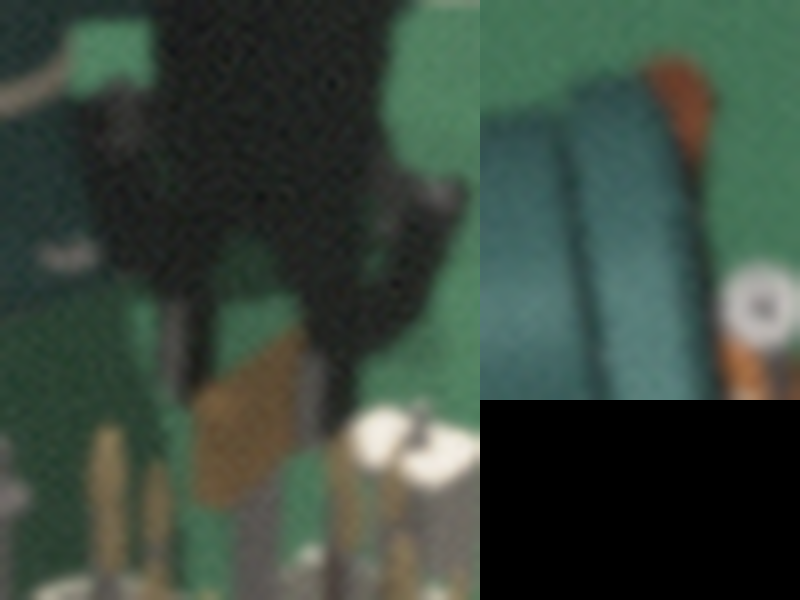

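>>> apply_moves(
  plan=[
    [[0, 0, 0], [0, 0, -0.004], 0.5],
    [[0, 0, 0], [0, 0, -0.008], 0.45],
    [[0, 0, 0], [0, 0, -0.008], 0.4],
    [[0, 0, 0], [0, 0, -0.008], 0.35],
    [[0, 0, 0], [0, 0, -0.008], 0.31],
    [[0, 0, 0], [0, 0, -0.008], 0.28],
    [[0, 0, 0], [0, 0, -0.008], 0.25],
    [[0, 0, 0], [0, 0, -0.008], 0.22],
    [[0, 0, 0], [0, 0, -0.008], 0.2],
    [[0, 0, 0], [0, 0, -0.008], 0.18],
  ],
)

```text
t: 20.65
ee_pos: [0.5443, 0.1534, 0.1714]
ee_rot: [-1.568, -0.0, -0.542]
force: [3.2, 4.1, -0.6]
finger_gap: 0.015
```

>>> apply_moves(
  plan=[
    [[0, 0, 0], [0, 0, 0], 0.17],
    [[0, 0, 0], [0, 0, 0], 0.16],
    [[0, 0, 0], [0, 0, 0], 0.15],
    [[0, 0, 0], [0, 0, 0], 0.14],
    [[0, 0, 0], [0, 0, 0], 0.12],
    [[0, 0, 0], [0, 0, 0], 0.1],
    [[0, 0, 0], [0, 0, 0], 0.05],
    [[0, 0, 0], [0, 0, 0], 0],
    [[0, 0, 0], [0, 0, 0], 0],
    [[0, 0, 0], [0, 0, 0], 0],
  ],
)

```text
t: 21.9
ee_pos: [0.5447, 0.154, 0.1715]
ee_rot: [-1.567, -0.001, -0.542]
force: [4.4, 5.8, -1.3]
finger_gap: 0.013
```

>>> apply_moves(
  plan=[
    [[0, 0, 0], [0.0006, 0.0009, 0], 0],
    [[0, 0, 0], [0.0012, 0.0018, 0], 0],
    [[0, 0, -0.006], [0.0012, 0.0018, 0], 0],
    [[0, 0, -0.02], [0.0012, 0.0018, 0], 0],
    [[0, 0, -0.042], [0.0012, 0.0018, 0], 0],
    [[0, 0, -0.072], [0.0012, 0.0018, 0], 0],
    [[0, 0, -0.108], [0.0012, 0.0018, 0], 0],
    [[0, 0, -0.15], [0.0012, 0.0018, 0], 0],
    [[0, 0, -0.195], [0.0012, 0.0018, 0], 0],
    [[0, 0, -0.24], [0.0012, 0.0018, 0], 0],
  ],
)

```text
t: 23.15
ee_pos: [0.5444, 0.1536, 0.1715]
ee_rot: [-1.572, -0.0, -0.786]
force: [-3.0, -0.1, 3.7]
finger_gap: 0.0134
```

>>> apply_moves(
  plan=[
    [[0, 0, -0.046], [0, 0, 0], 0],
    [[0, 0, -0.092], [0, 0, 0], 0],
    [[0, 0, -0.138], [0, 0, 0], 0],
    [[0, 0, -0.184], [0, 0, 0], 0],
    [[0, 0, -0.23], [0, 0, 0], 0],
    [[0, 0, -0.276], [0, 0, 0], 0],
    [[0, 0, -0.322], [0, 0, 0], 0],
    [[0, 0, -0.368], [0, 0, 0], 0],
    [[0, 0, -0.414], [0, 0, 0], 0],
    [[0, 0, -0.46], [0, 0, 0], 0],
  ],
)

```text
t: 24.4
ee_pos: [0.5438, 0.1532, 0.1715]
ee_rot: [-1.573, -0.001, -1.246]
force: [-4.8, -1.8, 4.4]
finger_gap: 0.0129
```

>>> apply_moves(
  plan=[
    [[0, 0, -0.046], [0, 0, 0], 0],
    [[0, 0, -0.092], [0, 0, 0], 0],
    [[0, 0, -0.138], [0, 0, 0], 0],
    [[0, 0, -0.184], [0, 0, 0], 0],
    [[0, 0, -0.23], [0, 0, 0], 0],
    [[0, 0, -0.276], [0, 0, 0], 0],
    [[0, 0, -0.322], [0, 0, 0], 0],
    [[0, 0, -0.368], [0, 0, 0], 0],
    [[0, 0, -0.414], [0, 0, 0], 0],
    [[0, 0, -0.46], [0, 0, 0], 0],
  ],
)

```text
t: 25.65
ee_pos: [0.5431, 0.1532, 0.1715]
ee_rot: [-1.574, -0.002, -1.706]
force: [-6.3, -2.6, 4.7]
finger_gap: 0.0133
```

>>> apply_moves(
  plan=[
    [[0, 0, -0.046], [0, 0, 0], 0],
    [[0, 0, -0.092], [0, 0, 0], 0],
    [[0, 0, -0.138], [0, 0, 0], 0],
    [[0, 0, -0.184], [0, 0, 0], 0],
    [[0, 0, -0.23], [0, 0, 0], 0],
    [[0, 0, -0.276], [0, 0, 0], 0],
    [[0, 0, -0.322], [0, 0, 0], 0],
    [[0, 0, -0.368], [0, 0, 0], 0],
    [[0, 0, -0.414], [0, 0, 0], 0],
    [[0, 0, -0.46], [0, 0, 0], 0],
  ],
)

```text
t: 26.9
ee_pos: [0.5425, 0.1534, 0.1715]
ee_rot: [-1.574, -0.004, -2.166]
force: [-8.8, -1.1, 4.6]
finger_gap: 0.0133
```

>>> apply_moves(
  plan=[
    [[0, 0, -0.046], [0, 0, 0], 0],
    [[0, 0, -0.092], [0, 0, 0], 0],
    [[0, 0, -0.138], [0, 0, 0], 0],
    [[0, 0, -0.184], [0, 0, 0], 0],
    [[0, 0, -0.23], [0, 0, 0], 0],
    [[0, 0, -0.276], [0, 0, 0], 0],
    [[0, 0, -0.322], [0, 0, 0], 0],
    [[0, 0, -0.368], [0, 0, 0], 0],
    [[0, 0, -0.414], [0, 0, 0], 0],
    [[0, 0, -0.46], [0, 0, 0], 0],
  ],
)

```text
t: 28.15
ee_pos: [0.542, 0.1539, 0.1715]
ee_rot: [-1.573, -0.005, -2.625]
force: [-10.1, -0.6, 6.4]
finger_gap: 0.013
```

>>> apply_moves(
  plan=[
    [[0, 0, -0.045], [-0.0003, 0, 0], 0],
    [[0, 0, -0.09], [-0.0006, 0, 0], 0],
    [[0, 0, -0.135], [-0.001, 0, 0], 0],
    [[0, 0, -0.18], [-0.0014, 0, 0], 0],
    [[0, 0, -0.222], [-0.0018, 0, 0], 0],
    [[0, 0, -0.26], [-0.002, 0, 0], 0],
    [[0, 0, -0.294], [-0.002, 0, 0], 0],
    [[0, 0, -0.324], [-0.002, 0, 0], 0],
    [[0, 0, -0.35], [-0.002, 0, 0], 0],
    [[0, 0, -0.374], [-0.002, 0, 0], 0],
  ],
)

```text
t: 29.4
ee_pos: [0.542, 0.1544, 0.1715]
ee_rot: [-1.571, -0.001, -2.998]
force: [-5.7, 0.9, 5.0]
finger_gap: 0.0131
```

>>> apply_moves(
  plan=[
    [[0, 0, -0.024], [0, 0, 0], 0],
    [[0, 0, -0.048], [0, 0, 0], 0],
    [[0, 0, -0.072], [0, 0, 0], 0],
    [[0, 0, -0.096], [0, 0, 0], 0],
    [[0, 0, -0.118], [0, 0, 0], 0],
    [[0, 0, -0.138], [0, 0, 0], 0],
    [[0, 0, -0.155], [0, 0, 0], 0],
    [[0, 0, -0.168], [0, 0, 0], 0],
    [[0, 0, -0.176], [0, 0, 0], 0],
    [[0, 0, -0.18], [0, 0, 0], 0],
  ],
)

```text
t: 30.65
ee_pos: [0.542, 0.1546, 0.1715]
ee_rot: [-1.572, -0.001, 3.106]
force: [-5.4, 3.0, 4.9]
finger_gap: 0.0132
```

```bash
python3 - <<'E'
from h import *
a=cam('scene');b=cam('top')
s=manip.sense();print({k:np.round(s[k],3) for k in('t','ee_pos','ee_rot','force','finger_gap','joint_pos')})
im=np.zeros((600,800,3),np.uint8)
q=proj(a,[.65,.145,.1])[0].astype(int);x0,y0=q[0]-40,q[1]-50
im[:,:480]=cv2.resize(a['pixels'][y0:y0+100,x0:x0+80],(480,600),interpolation=cv2.INTER_LANCZOS4)
im[:480,480:]=cv2.resize(b['pixels'][130:190,230:270],(320,480),interpolation=cv2.INTER_LANCZOS4)
cv2.imwrite('pics/f1.png',im);print(x0,y0)
E
```

```text
{'t': np.float64(30.75), 'ee_pos': array([0.542, 0.155, 0.171]), 'ee_rot': array([-1.572e+00, -1.000e-03,  3.106e+00]), 'force': array([-5.345,  3.188,  5.255]), 'finger_gap': np.float64(0.013), 'joint_pos': array([1.770e-01, 1.250e-01, 1.380e+00, 1.000e-03, 1.639e+00, 1.783e+00])}
280 200
```

View pics/f1.png

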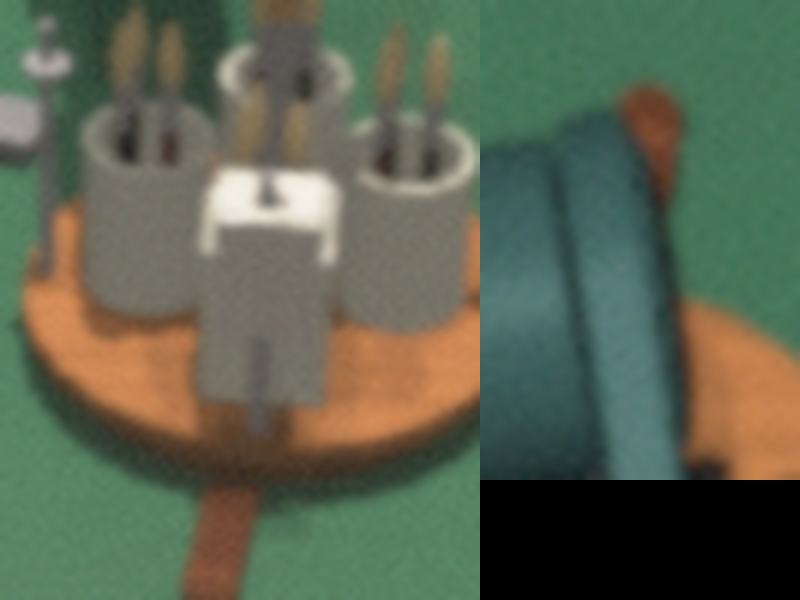

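The square jar with the marker, plate facing the camera, is at the front. The post foot is at (258,435), the pin tip at (268,185), and the tongue runs from (230,490) to (212,592). I'll compute the residual angle.

```bash
python3 - <<'E'
from h import *
from scipy.optimize import least_squares
a=load('scene');b=load('top')
ax=np.array([.5435,.1525])
s=lambda u,v:(280+u/6-.4,200+v/6-.4)
an=lambda p:(round(np.degrees(np.arctan2(*(p[:2]-ax)[::-1])),2),round(np.hypot(*(p[:2]-ax)),4))
print('pin tip',an(atz(a,*s(268,182),.172)),'post foot',an(atz(a,*s(258,436),.034)))
print('tongue',an(atz(a,*s(230,492),.01)),an(atz(a,*s(212,592),.01)))
# tongue by colour in the two views
for d,n in((a,'scene'),(b,'top')):
    p=cv2.cvtColor(cv2.GaussianBlur(d['pixels'],(3,3),0),cv2.COLOR_BGR2HSV).astype(int)
    g=proj(d,[[ax[0]+.17*np.cos(np.radians(-6.8)),ax[1]+.17*np.sin(np.radians(-6.8)),.01]])[0]
    m=((p[...,0]<12)|(p[...,0]>170))&(p[...,1]>110)
    v,u=np.nonzero(m); k=np.hypot(u-g[0],v-g[1])<35;u,v=u[k],v[k]
    W=np.array([atz(d,i,j,.01)[:2] for i,j in zip(u,v)]); D=W-ax;r=np.hypot(*D.T)
    for lo,hi in((.125,.14),(.14,.155),(.155,.17),(.17,.185)):
        q=D[(r>lo)&(r<hi)]
        if len(q): 
            c=q.mean(0); print(n,lo,len(q),round(np.degrees(np.arctan2(c[1],c[0])),2),'width spread',np.ptp(q@[np.sin(np.radians(6.8)),np.cos(np.radians(6.8))]).round(4))
# flange corners predicted for pin dir -6.8
th=np.radians(-6.8);ex=-np.array([np.cos(th),np.sin(th)]);ey=np.array([-ex[1],ex[0]]);o=ax-.105*ex
print('flange/plate',[(((proj(a,[*(o+ex*x+ey*y),z])[0]-[280,200])*6).round()).tolist() for x,y,z in((-.016,-.022,.156),(-.016,.022,.156),(.02,.022,.156),(.02,-.022,.156),(-.016,-.022,.095),(-.016,.022,.095),(0,0,.172),(0,0,.034))])
E
```

```text
pin tip (np.float64(0.1), np.float64(0.116)) post foot (np.float64(0.17), np.float64(0.111))
tongue (np.float64(-5.1), np.float64(0.1215)) (np.float64(-4.92), np.float64(0.1862))
scene 0.125 26 -4.43 width spread 0.0165
scene 0.14 24 -5.0 width spread 0.0151
scene 0.155 24 -5.01 width spread 0.015
scene 0.17 26 -5.23 width spread 0.016
top 0.155 7 -8.77 width spread 0.006
top 0.17 24 -7.45 width spread 0.0131
flange/plate [[282.0, 222.0], [176.0, 209.0], [190.0, 161.0], [294.0, 173.0], [277.0, 340.0], [173.0, 327.0], [236.0, 162.0], [227.0, 422.0]]
```

>>> apply_moves(
  plan=[
    [[0, 0, -0.004], [-0.0005, 0.0005, 0], 0],
    [[0, 0, -0.012], [-0.001, 0.001, 0], 0],
    [[0, 0, -0.024], [-0.001, 0.001, 0], 0],
    [[0, 0, -0.038], [-0.001, 0.001, 0], 0],
    [[0, 0, -0.052], [-0.001, 0.001, 0], 0],
    [[0, 0, -0.065], [-0.001, 0.001, 0], 0],
    [[0, 0, -0.075], [-0.001, 0.001, 0], 0],
    [[0, 0, -0.082], [-0.001, 0.001, 0], 0],
    [[0, 0, -0.085], [-0.001, 0.001, 0], 0],
    [[0, 0, -0.085], [-0.001, 0.001, 0], 0],
  ],
)

```text
t: 32.0
ee_pos: [0.5421, 0.1547, 0.1715]
ee_rot: [-1.57, 0.001, 3.02]
force: [-1.7, -0.1, 5.7]
finger_gap: 0.013
```

```bash
python3 - <<'E'
from h import *
a=cam('scene')
s=manip.sense();print({k:np.round(s[k],3) for k in('t','qd','ee_pos','ee_rot','force','finger_gap')})
x0,y0=290,200
im=cv2.resize(a['pixels'][y0:y0+105,x0:x0+80],(457,600),interpolation=cv2.INTER_LANCZOS4)
w=cv2.resize(a['pixels'][170:305,100:440],(800,318))
im=np.zeros((600,800,3),np.uint8)
im=cv2.resize(a['pixels'][200:305,270:410],(800,600),interpolation=cv2.INTER_LANCZOS4)
cv2.imwrite('pics/f2.png',im)
E
```

```text
{'t': np.float64(32.05), 'qd': array([-0.   ,  0.   , -0.002, -0.002,  0.001,  0.001]), 'ee_pos': array([0.542, 0.155, 0.172]), 'ee_rot': array([-1.57e+00,  1.00e-03,  3.02e+00]), 'force': array([-1.583,  0.143,  5.278]), 'finger_gap': np.float64(0.013)}
```

View pics/f2.png

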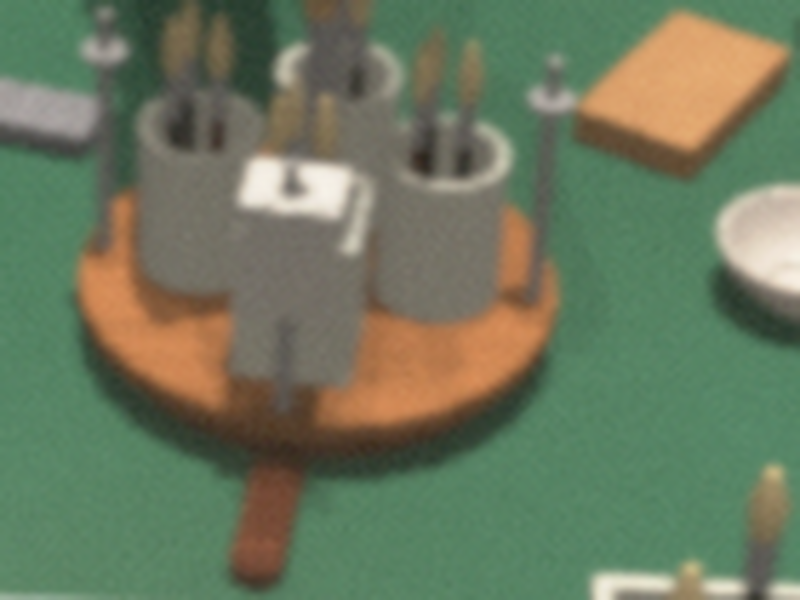

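```bash
python3 - <<'E'
from h import *
a=load('scene');k=800/140
s=lambda u,v:(270+(u+.5)/k-.5,200+(v+.5)/k-.5)
w=lambda u,v,z:atz(a,*s(u,v),z)[:2]
L,R=w(105,49,.15),w(552,100,.15);ax=(L+R)/2;d=L-R;print('ax',ax,np.hypot(*d))
A=lambda v:np.degrees(np.arctan2(v[1],v[0]))
print('pins perp',A([-d[1],d[0]]) , 'feet', A([-(w(103,247,.034)-w(533,300,.034))[1],(w(103,247,.034)-w(533,300,.034))[0]]))
f=(w(103,247,.034)+w(533,300,.034))/2;print('foot ax',f)
for n,p in(('pin tip',w(294,172,.172)),('post foot',w(283,409,.034)),('tongue near',w(274,468,.01)),('tongue mid',w(266,520,.01)),('tip',w(257,582,.01))):
  print(n,A(p-ax),np.hypot(*(p-ax)))
print('tongue dir',A(w(258,570,.01)-w(275,468,.01)))
F=[w(*q,.156) for q in((237,205),(345,221),(360,168),(255,157))];print('flange front edge normal',A([-(F[0]-F[1])[1],(F[0]-F[1])[0]]),[np.hypot(*(F[i]-F[i-1])).round(3) for i in range(4)])
E
```

```text
ax [0.54696325 0.1563505 ] 0.20953965026476268
pins perp -7.385148947230114 feet -6.968985056194023
foot ax [0.54626799 0.15552831]
pin tip -5.8954782671969 0.1127014191071709
post foot -6.979118950255796 0.10462351804055726
tongue near -7.627138802567647 0.11822618786411139
tongue mid -6.690064151716051 0.15404434804840686
tip -5.97541348319177 0.1947705882522653
tongue dir -4.087453301518788
flange front edge normal -9.69852621055189 [np.float64(0.038), np.float64(0.047), np.float64(0.041), np.float64(0.047)]
```

```bash
python3 -c "
from workcell import manip
s=manip.sense();print(s['t'],s['finger_gap'],s['force']);print(manip.sign_off())"
```

```text
32.05 0.012954173696524861 [-1.58314387  0.14253895  5.27766988]
the job is handed in; nothing more can be done
None
```

The marker is hanging on the square jar's pin, the marked jar is at the front over the tongue, and I handed the job in at 32 s with the gripper still holding the handle.

- **Marker:** it was flat on the collar with its plate outward when I let go. The last picture shows it still looking outward; its face measured within about 3° of the pin's direction, which is about as closely as I can measure it.
- **Carousel:** I turned it 156° clockwise by the handle, slowly enough that the marker did not swing. The pin ended at about -7.0° and the tongue measures about -6.7°, so they agree to roughly half a degree. Single scene-camera readings of both were less consistent, scattering by 1–3°.
- **Grip at the end:** the fingers are closed on the 14 mm handle (gap reading 13 mm), the arm is at rest, and the tool force is about 5 N.
- **What disagreed:** in the pictures the fingertips sat about 35 mm above the reported tool point. My first close passed above the flange and missed, so I went lower and set the later heights from the pictures.
- **Other items:** I had no contact with anything else on the counter. The bystanders visible in the last picture looked unmoved, but I did not measure any of them.

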